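Clamp the capped gas stub with its U-bolt

ROBOT

A 6-joint arm with a two-finger parallel gripper is mounted at the origin on the work surface. World frame = base frame: x ahead of the robot, y to its left, z up, the work surface at z = 0. Lengths are in m, angles in rad, forces in N, time in s.
With the tool pointing down it reaches from about 0.25 to 0.775 m from the base axis. Payload 4 kg.
Tool frame: the origin (TCP) lies on the centre line of the jaws, within the pads' length; the fingertips stand 8 mm ahead of it and the grasp point (between the pads) lies 11 mm behind it; z points along the fingers, y is the direction in which the jaws open and shut (so a half turn about z gives the same grasp; the last joint's range is limited). The gripper opens to 94 mm and grips with 3 to 60 N. Pads are 16 mm wide; open, the fingers measure 119 mm over their backs; the gripper's body (75 mm by 177 mm) begins 78 mm behind the grasp point.
Start: joints at [1.144, 0.087, 1.371, -0, 1.684, -0.103], TCP at [0.175, 0.521, 0.214] pointing down, gripper open.
Joint ranges: [-3.1, 3.1], [-0.76, 2.03], [0.27, 2.55], [-1.08, 4.22], [0.17, 2.65], [-2.57, 2.57]. Speed limits (rad/s): [2.79, 2.79, 3.14, 3.14, 3.14, 3.14].

INTERFACE

Orientations are given as [roll, pitch, yaw] about the fixed x, y, z axes, in that order (R = Rz(yaw) Ry(pitch) Rx(roll)).
In Python, from bench import * gives the robot as it stands.
- The arm moves only by the tool step_arm, never from a script. Its argument "steps" is a list of rows, each an object of numbers: "jaw": the opening, from 0 (shut) to 1 (fully open); "tx", "ty", "tz": the shift along the tool's x, y, z in m; "ax", "ay", "az": the turn, a rotation vector about the tool's x, y, z in rad. In form: [{"jaw": .., "tx": .., "ty": .., "tz": .., "ax": .., "ay": .., "az": ..}, ...]. A call has 1 to 8 rows; each row is the pose to reach, as a shift and turn from the pose measured when the call began, along the tool's axes at that moment; what a row does not reach only later rows make up. A row lasts 1/10 s, in which the tool goes at most 50 mm and 8.59 degrees, less where a joint would pass 70% of its speed; a pose out of reach is approached as far as the arm can. A call with a gripper value outside its range is refused whole. The fingers move at their own pace and stop on an object; the grip force is fixed at half the most. Time passes only in rows, so rows that repeat a pose let the fingers close. It gives the time, the measured TCP pose, the force and the opening at its end, in the units of the state.
- get_obs(): the state, without advancing time (a new reading comes with each control period).
- snapshot(name): name is "side" or "top"; returns (picture, depth): 480x640x3 uint8, red, green, blue; 480x640 float32, m along the optical axis (not along the pixel's ray), 0 where there is no reading.
- camera_model(name): a dict with "intrinsics" (3x3 intrinsics, pixels), "origin" and "orientation" of the camera in the world. Camera axes: x right, y down, z forward; pixel columns grow to the right and rows downward; lengths in m; the calibration is good to about 2 mm. A picture is of the moment at which its call begins. camera_model takes no time and is no camera call.
- close_job(): hands the job in, once; it reports no verdict.
Trained networks look in the newest picture that a camera, given by its name, has taken for a name from the list of things; names that differ only in an ending like _2 or _b are one class to them, and where a whole thing is asked for, a point or a joint stands for the part that bears it (a point fixed in the world has none). Each returns a list of dicts, best first, with "confidence" (0 to 1); they miss things now and then, are a little off and sometimes report something else, mostly with a low value. They report only what shows in the picture. A call takes as long as a camera call.
- silhouettes(camera, query): "pixels" (480x640 bool, what is visible of it) and "rect" ([left, top, right, bottom] in pixels, round what is visible of it).
The state is a dict: "time": time; "joint_positions": joint angles; "qvel": joint speeds; "joint_torque": joint torques, N m; "tool_pos": TCP position; "ee_rot": TCP orientation; "wrist_force": force on the tool from outside, world axes, zero at the start; "wrist_torque": the same for the moment, N m; "width": finger opening in m.
Only numpy, scipy, OpenCV 4.12 (cv2) and the standard library are available. Lean on these libraries where they do the work, as an engineer would, in place of code of your own. Each camera call takes 0.05 s, during which the arm holds its last target. There are 200 camera calls.

TASK

Slide the larger of the two U-bolts along the bench so that its legs go round the capped pipe stub, one on each side, and through both holes at the foot of the bracket plate, until its back bar is home against the stub. Then swing the pivoted keeper bar fully shut across the back of the U-bolt so that it cannot come out, and leave everything lying flat and released. Leave the beaker, canister, carton and burner standing where they are.

Things in the scene. Friction and masses are not known exactly. Their poses are not given: they have to be found in the camera images.
- ubolt_back (a point): Larger U-bolt: square-cornered U of 10 mm round steel bar lying flat, 120 g, light friction. Point: middle of the back bar (closed end), 5 mm above the bench. x along the legs to their free ends, y across, z up. Leg centre lines at y = +-21 mm (32 mm clear between); back bar 52 mm long overall; round leg ends 75 mm ahead of this point, outer face of the back bar 5 mm behind it.
- ubolt_tip_left (a point): The very end of the U-bolt's leg on its y = +21 mm side, 75 mm ahead of ubolt_back, at bar mid-height.
- ubolt_tip_right (a point): The very end of the U-bolt's leg on its y = -21 mm side, 75 mm ahead of ubolt_back, at bar mid-height.
- post_foot (a point): Fixed upright steel pipe stub, 27 mm in diameter, 45 mm tall, capped; point on its axis at bench level. x points to the bracket plate behind it (the way the legs must point), y left, z up. Plate across x: front face at x = 19 mm, rear at 25, 100 mm wide, 45 tall, foot tabs behind at |y| 32 to 50. U-bolt home: ubolt_back at x = -18.5 mm, y = 0, leg ends about 31 mm behind the plate.
- hole_left (a point): Left hole of the bracket plate (y = +21 mm of post_foot): 14 mm wide, 14 mm high, starting right at the bench; this point is the middle of the hole on the plate's front face, 7 mm above the bench. Same axes as post_foot.
- hole_right (a point): Right hole of the bracket plate (y = -21 mm of post_foot), otherwise like hole_left.
- keeper_pivot (a point): Upright pivot pin of the keeper bar at bench level, at x = -29.5 mm, y = +60 mm of post_foot (pin 16 mm in diameter, 19 mm high). The bar is 10 mm wide, its top 13 mm above the bench, and reaches 108 mm from the pivot along this frame's -y axis, which turns with the bar.
- keeper_knob (a point): Upright round knob of the keeper bar, 12 mm in diameter, from 13 to 45 mm above the bench, 100 mm from the pivot; this point is on its axis 30 mm above the bench.
- keeper (a joint): Keeper bar angle (rad). 0 = shut: bar along -y of post_foot across the lane, about 1 mm behind the home back bar. Positive = open, clockwise seen from above; at 1.57 it points to -x of post_foot. Starts open (1.75 to 2.2, stop at 2.3), stays where left, takes about 0.5 N at the knob. It cannot shut while the U-bolt is not home.
- beaker: Glass beaker, 86 mm in diameter, 120 mm tall; origin at the middle of its underside, z up. Bystander.
- canister: Dark round canister, 58 mm in diameter, 105 mm tall; origin at the middle of its underside, z up. Bystander.
- carton: White carton, 50 x 50 x 120 mm; origin at the middle of its underside, z up. Bystander.
- burner: Laboratory burner, round base 76 mm in diameter, 127 mm tall; origin at the middle of its underside, z up. Bystander.

How it is judged:
By the outcome, as a careful person would: the job done as asked, in the order asked, and still so for the second after the job is handed in, with the robot touching nothing.
It also fails if it takes over 69 s, if anything falls off the work surface, if the arm or the gripper's body presses on something with over 40 N, if the wrist force passes 120 N, or if a joint passes its speed limit or range.

## Working session

There is one attempt and no reset: what is moved stays moved. The work goes in short steps, Python scripts to look and compute and a tool call to move; the robot and the scene stay as the last step left them, time stands still between calls to the robot, and variables do not carry over. Pictures are saved under pics/ and viewed, about 8 in all and at most 12, crops included, and the job is handed in when it is done.

Besides the shell and the picture viewer there is one more tool, called as name(argument=value, ...), one argument or row to a line, values as JSON. step_arm: Moves the arm, as the interface text tells. Its arguments: {"type":"object","properties":{"steps":{"type":"array"}},"required":["steps"]}

```bash
mkdir -p pics; python3 - <<'E'
from bench import *
import cv2,numpy as np
o=get_obs();print(o['tool_pos'],o['ee_rot'],o['width'],o['time'])
for n in('side','top'):
    p,d=snapshot(n);cv2.imwrite(f'pics/{n}0.png',p[:,:,::-1]);np.savez(f'{n}0.npz',p=p,d=d)
    c=camera_model(n);print(n,c)
    for q in('ubolt_back','keeper_knob','keeper','beaker','canister','carton','burner'):
        print(q,[(round(s['confidence'],2),[int(v) for v in s['rect']],int(s['pixels'].sum())) for s in silhouettes(n,q)][:3])
print(get_obs()['time'])
E
```

```text
[0.1747901  0.52092237 0.21233293] [-3.13943362e+00 -1.74681144e-04  2.81776061e+00] 0.09398557399263255 0.0
side {'intrinsics': array([[450.27814066,   0.        , 312.14622559],
       [  0.        , 450.27814066, 243.64860133],
       [  0.        ,   0.        ,   1.        ]]), 'origin': array([ 0.31973049, -0.46693369,  0.72071694]), 'orientation': array([-2.44733983, -0.00299801, -0.54140844])}
ubolt_back [(0.73, [283, 327, 336, 369], 612)]
keeper_knob [(0.88, [244, 261, 303, 282], 595)]
keeper [(0.77, [241, 259, 302, 281], 570)]
beaker [(0.74, [417, 301, 487, 378], 3687)]
canister [(0.69, [219, 150, 249, 200], 1258), (0.56, [452, 386, 520, 455], 3102)]
carton [(0.76, [449, 385, 522, 455], 3136), (0.44, [241, 261, 301, 281], 500)]
burner [(0.79, [270, 159, 307, 219], 1009), (0.59, [285, 325, 334, 368], 584), (0.45, [241, 248, 366, 293], 1584)]
top {'intrinsics': array([[499.71209762,   0.        , 315.5724448 ],
       [  0.        , 499.71209762, 233.65006425],
       [  0.        ,   0.        ,   1.        ]]), 'origin': array([0.34713152, 0.00936468, 1.25315424]), 'orientation': array([-2.92492083,  0.00311122, -1.59749195])}
ubolt_back [(0.5, [373, 264, 391, 296], 288)]
keeper_knob [(0.52, [304, 249, 320, 293], 177)]
keeper [(0.52, [302, 252, 318, 292], 196)]
beaker [(0.85, [411, 181, 455, 219], 1313), (0.66, [368, 260, 391, 293], 262)]
canister [(0.96, [194, 242, 226, 271], 630)]
carton [(0.81, [465, 197, 507, 231], 923)]
burner [(0.95, [237, 214, 268, 240], 685)]
0.8
```

View pics/side0.png

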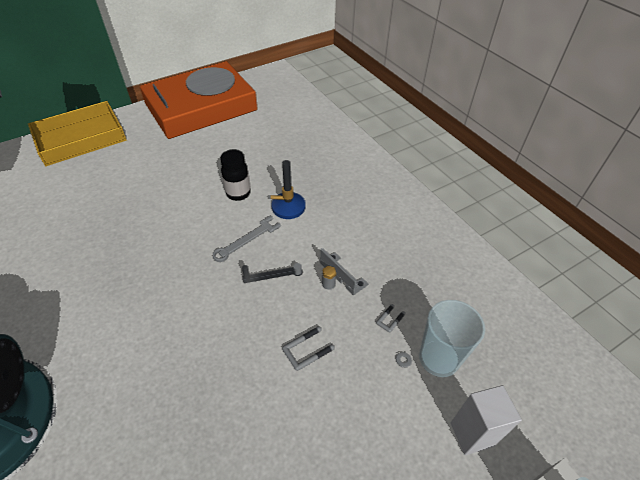

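View pics/top0.png

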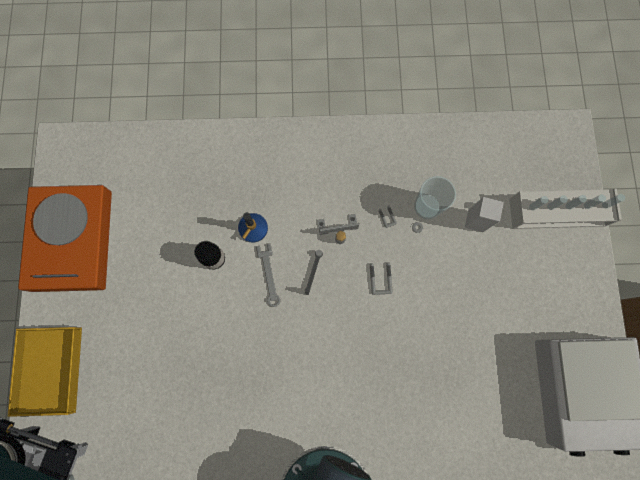

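The larger U-bolt shows at side (308,347) and top (380,278). The post cap is at top (341,237), with the plate just beyond it, and the keeper is at top (316,254)–(307,291). I'll enlarge both for measuring.

```bash
python3 - <<'E'
import cv2
a=cv2.imread('pics/side0.png')[232:376,228:416];cv2.imwrite('pics/s0c.png',cv2.resize(a,None,fx=4,fy=4,interpolation=cv2.INTER_CUBIC))
a=cv2.imread('pics/top0.png')[205:300,290:400];cv2.imwrite('pics/t0c.png',cv2.resize(a,None,fx=6,fy=6,interpolation=cv2.INTER_CUBIC))
E
```

```text
(no output)
```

View pics/s0c.png

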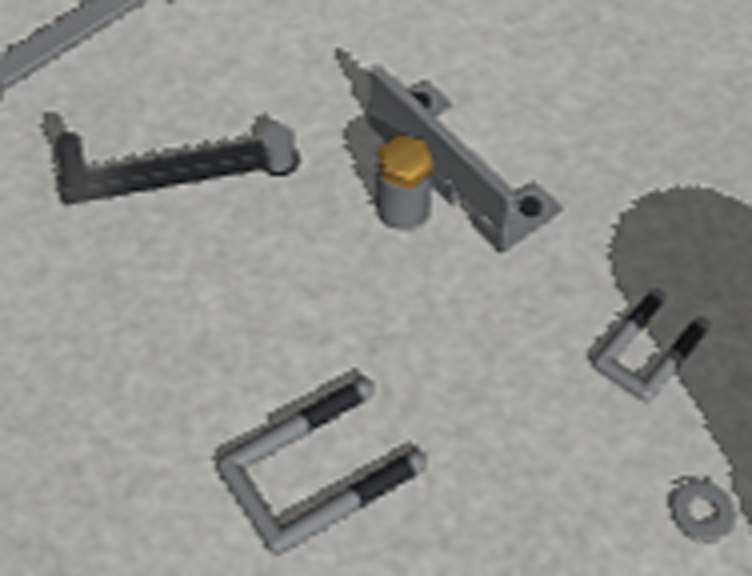

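View pics/t0c.png

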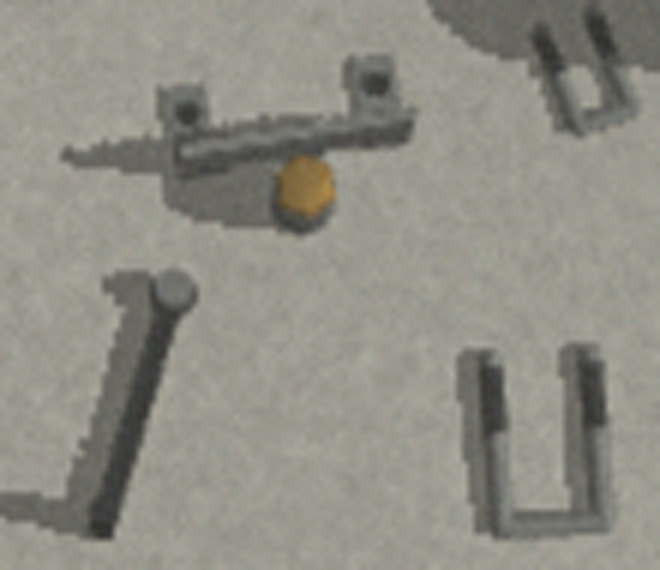

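The crops show the U-bolt's corners and tips, the pivot and knob, the plate and the cap clearly. Next I'll fit the scene geometry to picked points from both cameras.

```bash
cat > h.py <<'E'
from bench import *
import cv2,numpy as np
from scipy.spatial.transform import Rotation as R
from scipy.optimize import least_squares
def proj(n,P):
    c=camera_model(n);M=R.from_euler('xyz',c['orientation']).as_matrix()
    q=(np.atleast_2d(P)-c['origin'])@M;q=q@c['intrinsics'].T
    return q[:,:2]/q[:,2:]
def fr(v,p):
    c,s=np.cos(v[2]),np.sin(v[2]);return np.array([v[0]+c*p[0]-s*p[1],v[1]+s*p[0]+c*p[1],p[2]])
def kp(a,r,z):  # bar point in post frame, clockwise open
    return (-.0295-r*np.sin(a),.06-r*np.cos(a),z)
def crop(name,n,x0,y0,w,h,f):
    p,_=snapshot(n);cv2.imwrite(f'pics/{name}.png',cv2.resize(p[y0:y0+h,x0:x0+w,::-1],None,fx=f,fy=f,interpolation=cv2.INTER_CUBIC))
E
cat > fit.py <<'E'
from h import *
S=lambda u,v:((u+.5)/4-.5+228,(v+.5)/4-.5+232)
T=lambda u,v:((u+.5)/6-.5+290,(v+.5)/6-.5+205)
ub=[('side',S(230,460),(0,.021,.005)),('side',S(280,541),(0,-.021,.005)),('side',S(366,388),(.074,.021,.006)),('side',S(420,457),(.074,-.021,.006)),
('top',T(500,524),(0,.021,.006)),('top',T(600,522),(0,-.021,.006)),('top',T(489,356),(.074,.021,.008)),('top',T(590,350),(.074,-.021,.008))]
po=[('side',S(403,228),None),('side',S(375,68),(.025,.05,.045)),('side',S(520,228),(.025,-.05,.045)),('side',S(500,248),(.019,-.05,0)),
('side',S(424,98),(.033,.041,.003)),('side',S(531,206),(.033,-.041,.003)),
('top',T(305,186),(0,0,.047)),('side',S(405,155),(0,0,.049)),('top',T(186,110),(.033,.041,.003)),('top',T(376,82),(.033,-.041,.003))]
kk=[('side',S(283,140),(0,.019)),('side',S(68,138),(.1,.045)),('top',T(175,288),(0,.019)),('top',T(101,520),(.1,.04))]
o=camera_model('side')['origin']
def res(v,bolt,post,flag=0):
    out=[]
    for n,uv,p in bolt: out+=list(proj(n,fr(v[:3],p))[0]-uv)
    return out
f=least_squares(lambda v:res(v,ub,0),[.25,-.12,0],loss='soft_l1');print('ubolt',f.x.round(4));print(np.array(res(f.x,ub,0)).reshape(-1,2).round(1).tolist())
def rp(v):
    out=[]
    for n,uv,p in po:
        if p is None:
            d=o[:2]-v[:2];d/=np.linalg.norm(d);P=np.array([*(v[:2]+.0135*d),0])
        elif p[0]==.033: P=fr(v,(v[4],p[1],p[2]))
        else:P=fr(v,p)
        out+=list(proj(n,P)[0]-uv)
    for n,uv,(r,z) in kk: out+=list(proj(n,fr(v,kp(v[3],r,z)))[0]-uv)
    return out
g=least_squares(rp,[.35,-.05,0,1.9,.035],loss='soft_l1');print('post',g.x.round(4));print(np.array(rp(g.x)).reshape(-1,2).round(1).tolist())
d=f.x[:3]-g.x[:3];c,s=np.cos(g.x[2]),np.sin(g.x[2]);print('ub in post',c*d[0]+s*d[1],-s*d[0]+c*d[1],d[2])
E
python3 fit.py
```

```text
ubolt [ 0.467  -0.1543  0.0137]
[[-0.7, 0.7], [-0.9, -0.2], [1.3, -1.5], [0.8, -0.5], [0.2, 1.0], [0.4, 0.6], [0.2, -0.5], [0.0, -0.2]]
post [ 0.6058 -0.0562  0.1427  2.0495  0.0493]
[[-0.4, 0.7], [0.7, -1.6], [-0.4, -8.8], [0.3, 1.5], [0.1, 0.9], [1.1, -0.2], [0.4, 0.1], [0.2, -1.9], [0.4, 0.5], [0.0, -0.0], [-1.3, -0.5], [-0.4, 0.2], [0.1, 0.7], [0.0, -0.8]]
ub in post -0.15132646325817675 -0.07735059722218274 -0.1290273805957319
```

```bash
cat >> h.py <<'E'
def delta(p,yaw):
    o=get_obs();A=R.from_euler('xyz',o['ee_rot']);B=R.from_euler('xyz',[np.pi,0,yaw])
    print('t',o['time'],'pos',o['tool_pos'].round(4),'yaw',round(o['ee_rot'][2],4),'F',o['wrist_force'].round(1),'w',round(o['width'],4))
    print('  txyz',A.inv().apply(np.array(p)-o['tool_pos']).round(4),'axyz',(A.inv()*B).as_rotvec().round(4))
E
python3 - <<'E'
from h import *
U=[.467,-.1543,.0137]
delta(fr(U,(.003,0,.09)),U[2]+np.pi)
E
```

```text
t 0.8 pos [0.175  0.5214 0.2135] yaw 2.8178 F [-0.4 -0.6  0.3] w 0.0941
  txyz [-0.4946 -0.5467  0.1235] axyz [ 1.000e-04  0.000e+00 -3.375e-01]
```

step_arm(
  steps=[
    {"jaw": 1,"tx": -0.4946,"ty": -0.5467,"tz": 0.0,"az": -0.3375},
    {"jaw": 1,"tx": -0.4946,"ty": -0.5467,"tz": 0.0,"az": -0.3375},
    {"jaw": 1,"tx": -0.4946,"ty": -0.5467,"tz": 0.0,"az": -0.3375},
    {"jaw": 1,"tx": -0.4946,"ty": -0.5467,"tz": 0.0,"az": -0.3375},
    {"jaw": 1,"tx": -0.4946,"ty": -0.5467,"tz": 0.0,"az": -0.3375},
    {"jaw": 1,"tx": -0.4946,"ty": -0.5467,"tz": 0.0,"az": -0.3375},
    {"jaw": 1,"tx": -0.4946,"ty": -0.5467,"tz": 0.0,"az": -0.3375},
    {"jaw": 1,"tx": -0.4946,"ty": -0.5467,"tz": 0.0,"az": -0.3375},
  ],
)

```text
invalid input
```

```bash
python3 - <<'E'
from h import *
U=[.467,-.1543,.0137]
delta(fr(U,(.003,0,.09)),U[2]+np.pi)
E
```

```text
t 0.8 pos [0.175  0.5214 0.2135] yaw 2.8178 F [-0.4 -0.6  0.3] w 0.0941
  txyz [-0.4946 -0.5467  0.1235] axyz [ 1.000e-04  0.000e+00 -3.375e-01]
```

step_arm(
  steps=[
    {"jaw": 1,"tx": -0.4946,"ty": -0.5467,"tz": 0,"ax": 0,"ay": 0,"az": -0.3375},
    {"jaw": 1,"tx": -0.4946,"ty": -0.5467,"tz": 0,"ax": 0,"ay": 0,"az": -0.3375},
    {"jaw": 1,"tx": -0.4946,"ty": -0.5467,"tz": 0,"ax": 0,"ay": 0,"az": -0.3375},
    {"jaw": 1,"tx": -0.4946,"ty": -0.5467,"tz": 0,"ax": 0,"ay": 0,"az": -0.3375},
    {"jaw": 1,"tx": -0.4946,"ty": -0.5467,"tz": 0,"ax": 0,"ay": 0,"az": -0.3375},
    {"jaw": 1,"tx": -0.4946,"ty": -0.5467,"tz": 0,"ax": 0,"ay": 0,"az": -0.3375},
    {"jaw": 1,"tx": -0.4946,"ty": -0.5467,"tz": 0,"ax": 0,"ay": 0,"az": -0.3375},
    {"jaw": 1,"tx": -0.4946,"ty": -0.5467,"tz": 0,"ax": 0,"ay": 0,"az": -0.3375},
  ],
)

```text
time: 1.6
tool_pos: [0.3342, 0.156, 0.2139]
ee_rot: [3.141, 0.002, -3.127]
wrist_force: [0.7, -0.6, -0.2]
width: 0.0939
```

```bash
python3 - <<'E'
from h import *
U=[.467,-.1543,.0137]
delta(fr(U,(.003,0,.09)),U[2]+np.pi)
E
```

```text
t 1.6 pos [0.3342 0.156  0.2139] yaw -3.1273 F [ 0.7 -0.6 -0.2] w 0.0939
  txyz [-0.1312 -0.3123  0.124 ] axyz [0.0006 0.0018 0.0006]
```

step_arm(
  steps=[
    {"jaw": 1,"tx": -0.1312,"ty": -0.3123,"tz": 0,"ax": 0,"ay": 0.0018,"az": 0},
    {"jaw": 1,"tx": -0.1312,"ty": -0.3123,"tz": 0,"ax": 0,"ay": 0.0018,"az": 0},
    {"jaw": 1,"tx": -0.1312,"ty": -0.3123,"tz": 0,"ax": 0,"ay": 0.0018,"az": 0},
    {"jaw": 1,"tx": -0.1312,"ty": -0.3123,"tz": 0,"ax": 0,"ay": 0.0018,"az": 0},
    {"jaw": 1,"tx": -0.1312,"ty": -0.3123,"tz": 0.04,"ax": 0,"ay": 0.0018,"az": 0},
    {"jaw": 1,"tx": -0.1312,"ty": -0.3123,"tz": 0.08,"ax": 0,"ay": 0.0018,"az": 0},
    {"jaw": 1,"tx": -0.1312,"ty": -0.3123,"tz": 0.124,"ax": 0,"ay": 0.0018,"az": 0},
    {"jaw": 1,"tx": -0.1312,"ty": -0.3123,"tz": 0.124,"ax": 0,"ay": 0.0018,"az": 0},
  ],
)

```text
time: 2.4
tool_pos: [0.4706, -0.1562, 0.0889]
ee_rot: [3.142, 0.001, -3.129]
wrist_force: [0.7, -0.6, 0.8]
width: 0.0941
```

```bash
python3 - <<'E'
from h import *
U=[.467,-.1543,.0137]
delta(fr(U,(.003,0,.010)),U[2]+np.pi)
E
```

```text
t 2.4 pos [ 0.4706 -0.1562  0.0889] yaw -3.129 F [ 0.7 -0.6  0.8] w 0.0941
  txyz [0.0007 0.002  0.0789] axyz [ 0.0001  0.0013 -0.0011]
```

step_arm(
  steps=[
    {"jaw": 1,"tx": 0.0007,"ty": 0.002,"tz": 0.04,"ax": 0,"ay": 0.0013,"az": -0.001},
    {"jaw": 1,"tx": 0.0007,"ty": 0.002,"tz": 0.065,"ax": 0,"ay": 0.0013,"az": -0.001},
    {"jaw": 1,"tx": 0.0007,"ty": 0.002,"tz": 0.0785,"ax": 0,"ay": 0.0013,"az": -0.001},
    {"jaw": 1,"tx": 0.0007,"ty": 0.002,"tz": 0.0785,"ax": 0,"ay": 0.0013,"az": -0.001},
    {"jaw": 0.7,"tx": 0.0007,"ty": 0.002,"tz": 0.0785,"ax": 0,"ay": 0.0013,"az": -0.001},
    {"jaw": 0.5,"tx": 0.0007,"ty": 0.002,"tz": 0.0785,"ax": 0,"ay": 0.0013,"az": -0.001},
    {"jaw": 0.5,"tx": 0.0007,"ty": 0.002,"tz": 0.0785,"ax": 0,"ay": 0.0013,"az": -0.001},
    {"jaw": 0.5,"tx": 0.0007,"ty": 0.002,"tz": 0.0785,"ax": 0,"ay": 0.0013,"az": -0.001},
  ],
)

```text
time: 3.2
tool_pos: [0.4703, -0.1543, 0.0109]
ee_rot: [-3.141, 0.001, -3.128]
wrist_force: [0.1, 0.5, 0.0]
width: 0.0656
```

```bash
python3 - <<'E'
from h import *
U=[.467,-.1543,.0137]
delta(fr(U,(.003,0,.010)),U[2]+np.pi)
E
```

```text
t 3.2 pos [ 0.4703 -0.1543  0.0109] yaw -3.1278 F [0.1 0.5 0. ] w 0.0656
  txyz [0.0003 0.0001 0.0009] axyz [-0.0004  0.001   0.0001]
```

step_arm(
  steps=[
    {"jaw": 0.4,"tx": 0,"ty": 0,"tz": 0.0005,"ax": 0,"ay": 0,"az": 0},
    {"jaw": 0.4,"tx": 0,"ty": 0,"tz": 0.0005,"ax": 0,"ay": 0,"az": 0},
    {"jaw": 0.4,"tx": 0,"ty": 0,"tz": 0.0005,"ax": 0,"ay": 0,"az": 0},
    {"jaw": 0.4,"tx": 0,"ty": 0,"tz": 0.0005,"ax": 0,"ay": 0,"az": 0},
    {"jaw": 0.4,"tx": 0,"ty": 0,"tz": 0.0005,"ax": 0,"ay": 0,"az": 0},
  ],
)

```text
time: 3.7
tool_pos: [0.4705, -0.1544, 0.0106]
ee_rot: [-3.141, 0.001, -3.128]
wrist_force: [-0.1, 0.2, 0.9]
width: 0.0511
```

```bash
python3 - <<'E'
from h import *
P=[.6058,-.0562,.1427]
delta(fr(P,(-.11+.003,0,.010)),P[2]+np.pi)
print(get_obs()['joint_positions'])
E
```

```text
t 3.7 pos [ 0.4705 -0.1544  0.0106] yaw -3.1278 F [-0.1  0.2  0.9] w 0.0511
  txyz [-0.0306  0.0825  0.0006] axyz [-0.0006  0.0012 -0.1289]
[-4.31653266e-01  1.00190888e-01  1.77558567e+00  9.63288382e-05
  1.26444170e+00 -2.01625407e+00]
```

step_arm(
  steps=[
    {"jaw": 0.4,"tx": -0.01,"ty": 0.0275,"tz": 0,"ax": 0,"ay": 0.0012,"az": -0.043},
    {"jaw": 0.4,"tx": -0.02,"ty": 0.055,"tz": 0,"ax": 0,"ay": 0.0012,"az": -0.086},
    {"jaw": 0.4,"tx": -0.0306,"ty": 0.0825,"tz": 0,"ax": 0,"ay": 0.0012,"az": -0.129},
    {"jaw": 0.4,"tx": -0.0306,"ty": 0.0825,"tz": 0,"ax": 0,"ay": 0.0012,"az": -0.129},
    {"jaw": 0.4,"tx": -0.0306,"ty": 0.0825,"tz": 0,"ax": 0,"ay": 0.0012,"az": -0.129},
  ],
)

```text
time: 4.2
tool_pos: [0.5001, -0.0709, 0.0106]
ee_rot: [-3.141, 0.0, -2.998]
wrist_force: [0.5, 2.3, 1.2]
width: 0.0512
```

```bash
python3 - <<'E'
from h import *
P=[.6058,-.0562,.1427]
delta(fr(P,(-.11+.003,0,.010)),P[2]+np.pi)
crop('s1','side',240,230,140,110,5)
a=cv2.imread('pics/s1.png')
t,_=snapshot('top');cv2.imwrite('pics/t1.png',cv2.resize(t[205:300,290:400,::-1],None,fx=6,fy=6,interpolation=cv2.INTER_CUBIC))
E
```

```text
t 4.2 pos [ 0.5001 -0.0709  0.0106] yaw -2.9976 F [0.5 2.3 1.2] w 0.0512
  txyz [ 0.0002 -0.0005  0.0006] axyz [-0.0005  0.0002  0.0013]
```

View pics/s1.png

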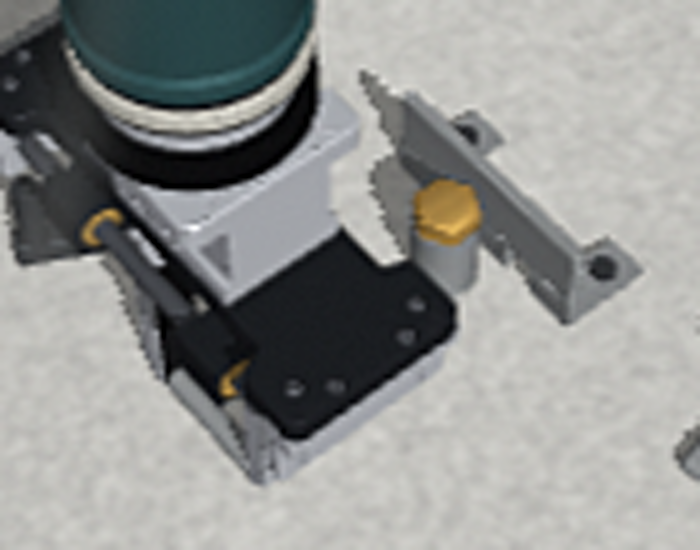

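The hand hides the U-bolt (the cap is at crop (447,208)). I'll release it, move aside and measure it against the post in the same pictures.

```bash
python3 - <<'E'
from h import *
delta((.42,.18,.15),.1427+np.pi)
E
```

```text
t 4.3 pos [ 0.4998 -0.0719  0.0106] yaw -2.9994 F [0.2 0.7 1. ] w 0.0509
  txyz [ 0.0433  0.2605 -0.1396] axyz [-0.0006  0.     -0.0005]
```

step_arm(
  steps=[
    {"jaw": 1,"tx": 0,"ty": 0,"tz": 0,"ax": 0,"ay": 0,"az": 0},
    {"jaw": 1,"tx": 0,"ty": 0,"tz": 0,"ax": 0,"ay": 0,"az": 0},
    {"jaw": 1,"tx": 0,"ty": 0,"tz": 0,"ax": 0,"ay": 0,"az": 0},
    {"jaw": 1,"tx": 0,"ty": 0,"tz": -0.05,"ax": 0,"ay": 0,"az": 0},
    {"jaw": 1,"tx": 0,"ty": 0,"tz": -0.1,"ax": 0,"ay": 0,"az": 0},
    {"jaw": 1,"tx": 0,"ty": 0,"tz": -0.14,"ax": 0,"ay": 0,"az": 0},
    {"jaw": 1,"tx": 0.05,"ty": 0.05,"tz": -0.14,"ax": 0,"ay": 0,"az": 0},
    {"jaw": 1,"tx": 0.05,"ty": 0.1,"tz": -0.14,"ax": 0,"ay": 0,"az": 0},
  ],
)

```text
time: 5.1
tool_pos: [0.4416, 0.0036, 0.1525]
ee_rot: [-3.139, 0.003, -3.005]
wrist_force: [0.9, 0.6, -1.4]
width: 0.0938
```

step_arm(
  steps=[
    {"jaw": 1,"tx": 0.0,"ty": 0.16,"tz": 0,"ax": 0,"ay": 0,"az": 0},
    {"jaw": 1,"tx": 0.0,"ty": 0.16,"tz": 0,"ax": 0,"ay": 0,"az": 0},
    {"jaw": 1,"tx": 0.0,"ty": 0.16,"tz": 0,"ax": 0,"ay": 0,"az": 0},
    {"jaw": 1,"tx": 0.0,"ty": 0.16,"tz": 0,"ax": 0,"ay": 0,"az": 0},
    {"jaw": 1,"tx": 0.0,"ty": 0.16,"tz": 0,"ax": 0,"ay": 0,"az": 0},
  ],
)

```text
time: 5.6
tool_pos: [0.4194, 0.163, 0.152]
ee_rot: [-3.139, 0.003, -3.002]
wrist_force: [-0.8, -0.1, 0.8]
width: 0.0937
```

```bash
python3 - <<'E'
from h import *
delta((.5,-.07,.01),.1427+np.pi)
crop('s2','side',270,235,100,75,8)
crop('t2','top',300,205,80,76,7)
for n in('side','top'): print([(round(s['confidence'],2),s['rect']) for s in silhouettes(n,'ubolt_back')])
E
```

```text
t 5.6 pos [0.4194 0.163  0.152 ] yaw -3.0015 F [-0.8 -0.1  0.8] w 0.0937
  txyz [-0.0469 -0.2416  0.1428] axyz [-0.003   0.0027 -0.0026]
[(0.79, [274.1, 285.6, 324.9, 324.9]), (0.53, [417.9, 298.3, 486.8, 377.9])]
[]
```

View pics/s2.png

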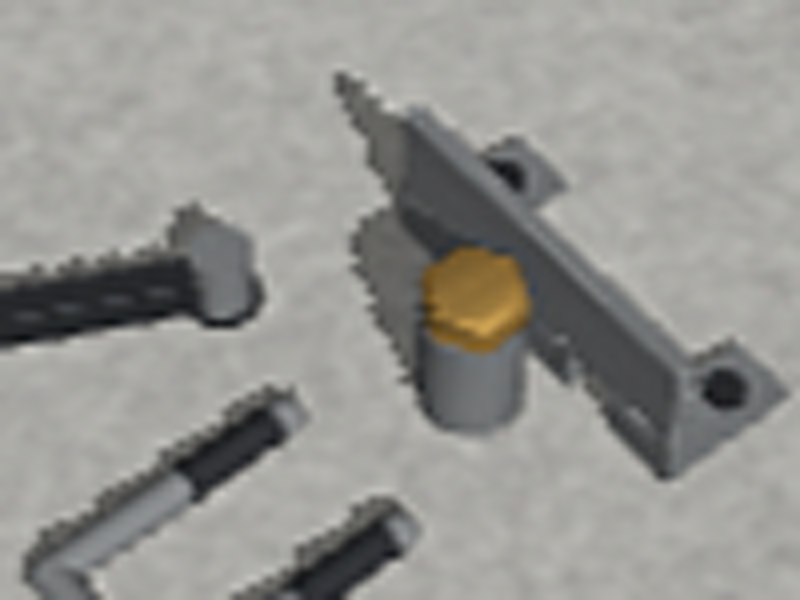

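View pics/t2.png

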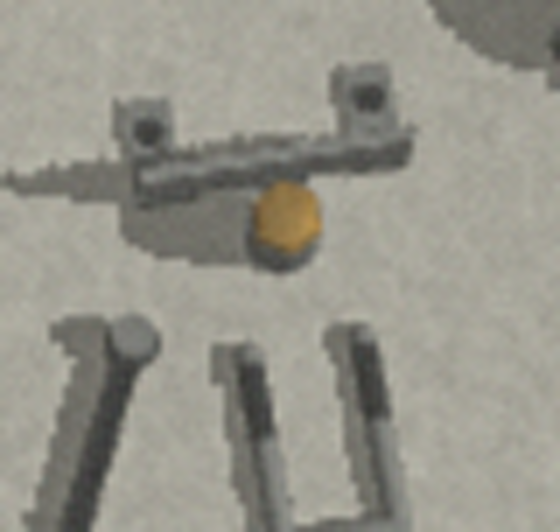

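```bash
cat > fit2.py <<'E'
from h import *
S=lambda u,v:((u+.5)/8-.5+270,(v+.5)/8-.5+235)
T=lambda u,v:((u+.5)/7-.5+300,(v+.5)/7-.5+205)
ub=[('side',S(292,408),(.075,.021,.006)),('side',S(403,528),(.075,-.021,.006)),('side',S(48,572),(0,.021,.005)),
('top',T(250,350),(.074,.021,.008)),('top',T(363,329),(.074,-.021,.008)),('top',T(268,500),(.052,.021,.008)),('top',T(391,500),(.052,-.021,.008))]
po=[('side',S(415,107),(.025,.05,.045)),('side',S(667,478),(.019,-.05,0)),('side',S(508,175),(9,.041,.003)),('side',S(724,388),(9,-.041,.003)),
('side',S(478,292),(0,0,.046)),('top',T(286,217),(0,0,.046)),('top',T(150,130),(9,.041,.003)),('top',T(370,97),(9,-.041,.003))]
ub[5]=ub[6]=None
ub=[u for u in ub if u]
for cams in(('side',),('top',),('side','top')):
    def ru(v):
        return np.concatenate([proj(n,fr(v,p))[0]-uv for n,uv,p in ub if n in cams])
    def rp(v):
        return np.concatenate([proj(n,fr(v,(v[3] if p[0]==9 else p[0],*p[1:])))[0]-uv for n,uv,p in po if n in cams]+[[(v[3]-.037)*300]])
    f=least_squares(ru,[.5,-.07,.143]).x;g=least_squares(rp,[.605,-.056,.143,.037]).x
    print(cams,'U',f.round(4),'P',g.round(4));print('  ru',ru(f).round(1),'rp',rp(g).round(1))
    d=f-g[:3];c,s=np.cos(g[2]),np.sin(g[2]);print('  rel',(c*d[0]+s*d[1]).round(4),(-s*d[0]+c*d[1]).round(4),d[2].round(4), 'tipmid y',(-s*d[0]+c*d[1]+.075*np.sin(d[2])).round(4))
E
python3 fit2.py
```

```text
('side',) U [ 0.4935 -0.0723  0.1238] P [ 0.6061 -0.0565  0.1621  0.0457]
  ru [ 0.6 -0.1  0.4 -0.4 -1.   0.4] rp [ 0.3 -0.7  0.5  0.5 -1.1  1.5  0.3  0.4 -0.  -1.6  2.6]
  rel -0.1137 0.0026 -0.0383 tipmid y -0.0002
('top',) U [ 0.496  -0.0747  0.159 ] P [ 0.6099 -0.055   0.1239  0.0432]
  ru [-0.1  0.   0.1 -0. ] rp [-0.2 -1.4  0.1  0.7  0.1  0.8  1.9]
  rel -0.1155 -0.0055 0.0351 tipmid y -0.0029
('side', 'top') U [ 0.4942 -0.0725  0.1292] P [ 0.6063 -0.0562  0.1528  0.0467]
  ru [ 0.7 -0.2  0.7 -0.7 -0.7  0.3 -0.1  0.4  0.1  0.8] rp [ 0.5 -0.9  0.4  0.5 -0.4  1.1  0.6  0.2 -0.1 -1.8  0.4  0.  -0.1  1.3
 -0.2  0.5  2.9]
  rel -0.1133 0.001 -0.0236 tipmid y -0.0008
```

```bash
cat > dep.py <<'E'
from h import *
def cloud(n):
    p,d=snapshot(n);c=camera_model(n);M=R.from_euler('xyz',c['orientation']).as_matrix();K=c['intrinsics']
    v,u=np.nonzero(d>0);z=d[v,u];X=np.c_[(u-K[0,2])/K[0,0]*z,(v-K[1,2])/K[1,1]*z,z]
    return X@M.T+c['origin']
P0=[.6063,-.0562,.143]
def loc(v,X):
    c,s=np.cos(v[2]),np.sin(v[2]);d=X[:,:2]-v[:2];return np.c_[d@[c,s],d@[-s,c],X[:,2]]
for n in('side','top'):
    X=cloud(n);L=loc(P0,X)
    b=X[(abs(L[:,0]+.06)<.2)&(abs(L[:,1])<.2)];zb=np.median(b[:,2]);print(n,'bench z',zb,'sd',np.std(b[abs(b[:,2]-zb)<.004][:,2]).round(5))
    X=X-[0,0,zb];L=loc(P0,X)
    Q=X[(abs(L[:,0]-.02)<.015)&(abs(L[:,1])<.06)&(X[:,2]>.015)&(X[:,2]<.05)]
    S=X[(np.hypot(L[:,0],L[:,1])<.019)&(L[:,0]<.012)&(X[:,2]>.008)&(X[:,2]<.05)]
    U=X[(L[:,0]>-.14)&(L[:,0]<-.02)&(abs(L[:,1])<.035)&(X[:,2]>.003)&(X[:,2]<.02)]
    U=U[~((loc(P0,U)[:,0]>-.045)&(abs(loc(P0,U)[:,1])<.014))]
    def box(q,x0,x1,y0,y1): # signed dist to rectangle
        dx=np.maximum(x0-q[:,0],q[:,0]-x1);dy=np.maximum(y0-q[:,1],q[:,1]-y1)
        return np.where((dx>0)|(dy>0),np.hypot(np.maximum(dx,0),np.maximum(dy,0)),0)
    def rp(v):
        q=loc(v,Q);f=np.minimum(abs(q[:,0]-.019),0.02) if n=='side' else box(q,.019,.025,-.05,.05)
        q=loc(v,S);r=np.hypot(q[:,0],q[:,1]);g=np.where(S[:,2]<.038,r-.0135,np.maximum(r-.0135,0))
        return np.r_[f,g]
    g=least_squares(rp,P0,loss='soft_l1',f_scale=.002,x_scale=[.01,.01,.1],diff_step=1e-4).x
    def ru(v):
        q=loc(v,U);seg=[]
        for a,bb in(((0,-.021),(0,.021)),((0,.021),(.07,.021)),((0,-.021),(.07,-.021))):
            a=np.array(a);w=np.array(bb)-a;t=np.clip((q[:,:2]-a)@w/(w@w),0,1);seg.append(np.linalg.norm(q[:,:2]-a-t[:,None]*w,axis=1))
        return np.min(seg,0)
    f=least_squares(ru,[.496,-.073,.143],loss='soft_l1',f_scale=.003,x_scale=[.01,.01,.1],diff_step=1e-4).x
    print(' n',len(Q),len(S),len(U),'P',g.round(4),abs(rp(g)).mean().round(4),'U',f.round(4),ru(f).mean().round(4))
    h=loc(g,f[None,[0,1,2]])[0];print(' rel',h[:2].round(4),(f[2]-g[2]).round(4),'tip y',(h[1]+.075*np.sin(f[2]-g[2])).round(4))
E
python3 dep.py; sed -i 's/)\*300\]/)*1]/' fit2.py; python3 fit2.py | grep -v ru
```

```text
side bench z 0.0002323664033176409 sd 0.00126
 n 474 257 515 P [ 0.6068 -0.0556  0.1352] 0.0012 U [ 0.4957 -0.0752  0.1484] 0.0024
 rel [-0.1128 -0.0045] 0.0131 tip y -0.0035
top bench z -8.232706507682597e-05 sd 0.00194
 n 213 108 350 P [ 0.6066 -0.0563  0.1345] 0.0011 U [ 0.4975 -0.0727  0.154 ] 0.0044
 rel [-0.1103 -0.0016] 0.0195 tip y -0.0002
('side',) U [ 0.4935 -0.0723  0.1238] P [ 0.605  -0.0568  0.1649  0.0488]
  rel -0.1125 0.003 -0.0412 tipmid y -0.0001
('top',) U [ 0.496  -0.0747  0.159 ] P [ 0.6063 -0.0554  0.1232  0.0488]
  rel -0.1119 -0.0056 0.0359 tipmid y -0.0029
('side', 'top') U [ 0.4942 -0.0725  0.1292] P [ 0.6053 -0.0564  0.1544  0.049 ]
 -0.3 -0.   0. ]
  rel -0.1123 0.0012 -0.0252 tipmid y -0.0007
```

The independent estimates agree with the tool pose and the post at about (0.606,-0.056), yaw ≈0.143. I'll regrip, insert partway, then centre by feeling the stub.

```bash
python3 - <<'E'
from h import *
delta((.4995,-.0719,.0105),.143+np.pi)
E
```

```text
t 5.9 pos [0.4202 0.1607 0.152 ] yaw -3.0076 F [ 0.  -0.2 -0.6] w 0.0941
  txyz [-0.0471 -0.2407  0.1423] axyz [-0.0027  0.0028 -0.009 ]
```

step_arm(
  steps=[
    {"jaw": 1,"tx": -0.0471,"ty": -0.2407,"tz": 0,"ax": -0.0027,"ay": 0.0028,"az": -0.009},
    {"jaw": 1,"tx": -0.0471,"ty": -0.2407,"tz": 0,"ax": -0.0027,"ay": 0.0028,"az": -0.009},
    {"jaw": 1,"tx": -0.0471,"ty": -0.2407,"tz": 0,"ax": -0.0027,"ay": 0.0028,"az": -0.009},
    {"jaw": 1,"tx": -0.0471,"ty": -0.2407,"tz": 0,"ax": -0.0027,"ay": 0.0028,"az": -0.009},
    {"jaw": 1,"tx": -0.0471,"ty": -0.2407,"tz": 0,"ax": -0.0027,"ay": 0.0028,"az": -0.009},
    {"jaw": 1,"tx": -0.0471,"ty": -0.2407,"tz": 0.04,"ax": -0.0027,"ay": 0.0028,"az": -0.009},
    {"jaw": 1,"tx": -0.0471,"ty": -0.2407,"tz": 0.08,"ax": -0.0027,"ay": 0.0028,"az": -0.009},
    {"jaw": 1,"tx": -0.0471,"ty": -0.2407,"tz": 0.08,"ax": -0.0027,"ay": 0.0028,"az": -0.009},
  ],
)

```text
time: 6.7
tool_pos: [0.4944, -0.0722, 0.0666]
ee_rot: [3.137, -0.012, -3.002]
wrist_force: [-0.3, 0.4, -0.7]
width: 0.0939
```

```bash
python3 - <<'E'
from h import *
delta((.4995,-.0719,.0105),.143+np.pi)
E
```

```text
t 6.7 pos [ 0.4944 -0.0722  0.0666] yaw -3.0017 F [-0.3  0.4 -0.7] w 0.0939
  txyz [-0.0058 -0.0007  0.0561] axyz [ 0.0051 -0.0123 -0.0032]
```

step_arm(
  steps=[
    {"jaw": 1,"tx": -0.0058,"ty": -0.0007,"tz": 0.025,"ax": 0.0051,"ay": -0.0123,"az": -0.0032},
    {"jaw": 1,"tx": -0.0058,"ty": -0.0007,"tz": 0.035,"ax": 0.0051,"ay": -0.0123,"az": -0.0032},
    {"jaw": 1,"tx": -0.0058,"ty": -0.0007,"tz": 0.035,"ax": 0.0051,"ay": -0.0123,"az": -0.0032},
  ],
)

```text
time: 7.0
tool_pos: [0.499, -0.072, 0.0313]
ee_rot: [3.141, -0.002, -2.999]
wrist_force: [-0.1, -0.2, -0.6]
width: 0.0944
```

```bash
python3 - <<'E'
from h import *
delta((.4995,-.0719,.0105),.143+np.pi)
E
```

```text
t 7.0 pos [ 0.499  -0.072   0.0313] yaw -2.9989 F [-0.1 -0.2 -0.6] w 0.0944
  txyz [-0.0006  0.      0.0208] axyz [ 0.0008 -0.0022 -0.0003]
```

step_arm(
  steps=[
    {"jaw": 1,"tx": -0.0006,"ty": 0,"tz": 0.0205,"ax": 0.0008,"ay": -0.0022,"az": 0},
    {"jaw": 0.7,"tx": -0.0006,"ty": 0,"tz": 0.0205,"ax": 0.0008,"ay": -0.0022,"az": 0},
    {"jaw": 0.4,"tx": -0.0006,"ty": 0,"tz": 0.0205,"ax": 0.0008,"ay": -0.0022,"az": 0},
    {"jaw": 0.4,"tx": -0.0006,"ty": 0,"tz": 0.0205,"ax": 0.0008,"ay": -0.0022,"az": 0},
    {"jaw": 0.4,"tx": -0.0006,"ty": 0,"tz": 0.0205,"ax": 0.0008,"ay": -0.0022,"az": 0},
    {"jaw": 0.4,"tx": -0.0006,"ty": 0,"tz": 0.0205,"ax": 0.0008,"ay": -0.0022,"az": 0},
    {"jaw": 0.4,"tx": -0.0006,"ty": 0,"tz": 0.0205,"ax": 0.0008,"ay": -0.0022,"az": 0},
  ],
)

```text
time: 7.7
tool_pos: [0.4998, -0.072, 0.0113]
ee_rot: [-3.141, 0.001, -2.999]
wrist_force: [-0.6, 0.6, 1.9]
width: 0.0509
```

```bash
python3 - <<'E'
from h import *
P=[.6062,-.0562,.143]
delta(fr(P,(-.062,0,.0105)),.143+np.pi)
E
```

```text
t 7.7 pos [ 0.4998 -0.072   0.0113] yaw -2.9989 F [-0.6  0.6  1.9] w 0.0509
  txyz [-0.0455  0.0005  0.0009] axyz [-0.0003  0.0009 -0.0003]
```

step_arm(
  steps=[
    {"jaw": 0.4,"tx": -0.012,"ty": 0.0005,"tz": 0.0005,"ax": 0,"ay": 0,"az": 0},
    {"jaw": 0.4,"tx": -0.024,"ty": 0.0005,"tz": 0.0005,"ax": 0,"ay": 0,"az": 0},
    {"jaw": 0.4,"tx": -0.035,"ty": 0.0005,"tz": 0.0005,"ax": 0,"ay": 0,"az": 0},
    {"jaw": 0.4,"tx": -0.0455,"ty": 0.0005,"tz": 0.0005,"ax": 0,"ay": 0,"az": 0},
    {"jaw": 0.4,"tx": -0.0455,"ty": 0.0005,"tz": 0.0005,"ax": 0,"ay": 0,"az": 0},
  ],
)

```text
time: 8.2
tool_pos: [0.5475, -0.0648, 0.0113]
ee_rot: [-3.141, 0.004, -2.998]
wrist_force: [1.2, -0.5, 2.2]
width: 0.051
```

step_arm(
  steps=[
    {"jaw": 0.4,"tx": 0,"ty": 0.002,"tz": 0,"ax": 0,"ay": 0,"az": 0},
    {"jaw": 0.4,"tx": 0,"ty": 0.002,"tz": 0,"ax": 0,"ay": 0,"az": 0},
  ],
)

```text
time: 8.4
tool_pos: [0.5481, -0.0627, 0.0113]
ee_rot: [-3.14, 0.006, -2.998]
wrist_force: [1.0, -1.1, 1.8]
width: 0.0511
```

step_arm(
  steps=[
    {"jaw": 0.4,"tx": 0,"ty": 0.002,"tz": 0,"ax": 0,"ay": 0,"az": 0},
    {"jaw": 0.4,"tx": 0,"ty": 0.002,"tz": 0,"ax": 0,"ay": 0,"az": 0},
  ],
)

```text
time: 8.6
tool_pos: [0.5479, -0.0611, 0.0113]
ee_rot: [-3.139, 0.007, -2.999]
wrist_force: [0.8, -1.5, -0.2]
width: 0.0511
```

step_arm(
  steps=[
    {"jaw": 0.4,"tx": 0,"ty": 0.0015,"tz": 0,"ax": 0,"ay": 0,"az": 0},
    {"jaw": 0.4,"tx": 0,"ty": 0.0015,"tz": 0,"ax": 0,"ay": 0,"az": 0},
    {"jaw": 0.4,"tx": 0,"ty": 0.0015,"tz": 0,"ax": 0,"ay": 0,"az": 0},
  ],
)

```text
time: 8.9
tool_pos: [0.5479, -0.0608, 0.0114]
ee_rot: [-3.137, 0.007, -2.999]
wrist_force: [1.4, -4.7, 0.4]
width: 0.051
```

step_arm(
  steps=[
    {"jaw": 0.4,"tx": 0,"ty": -0.0055,"tz": 0,"ax": 0,"ay": 0,"az": 0},
    {"jaw": 0.4,"tx": 0,"ty": -0.0055,"tz": 0,"ax": 0,"ay": 0,"az": 0},
    {"jaw": 0.4,"tx": 0,"ty": -0.0055,"tz": 0,"ax": 0,"ay": 0,"az": 0},
  ],
)

```text
time: 9.2
tool_pos: [0.5483, -0.066, 0.0114]
ee_rot: [-3.138, 0.007, -2.999]
wrist_force: [-1.5, 0.3, 1.1]
width: 0.0512
```

step_arm(
  steps=[
    {"jaw": 0.4,"tx": 0,"ty": -0.0015,"tz": 0,"ax": 0,"ay": 0,"az": 0},
    {"jaw": 0.4,"tx": 0,"ty": -0.0015,"tz": 0,"ax": 0,"ay": 0,"az": 0},
  ],
)

```text
time: 9.4
tool_pos: [0.5484, -0.0667, 0.0113]
ee_rot: [-3.139, 0.006, -2.999]
wrist_force: [-1.0, 3.1, 3.1]
width: 0.0511
```

The stub touches at y≈-0.0609 and y≈-0.0667, so the centre is about -0.0638. I'll centre there and go into the holes.

step_arm(
  steps=[
    {"jaw": 0.4,"tx": 0,"ty": 0.0029,"tz": 0,"ax": 0,"ay": 0.005,"az": 0},
    {"jaw": 0.4,"tx": 0,"ty": 0.0029,"tz": 0,"ax": 0,"ay": 0.005,"az": 0},
    {"jaw": 0.4,"tx": -0.006,"ty": 0.0029,"tz": 0,"ax": 0,"ay": 0.005,"az": 0},
    {"jaw": 0.4,"tx": -0.012,"ty": 0.0029,"tz": 0,"ax": 0,"ay": 0.005,"az": 0},
    {"jaw": 0.4,"tx": -0.012,"ty": 0.0029,"tz": 0,"ax": 0,"ay": 0.005,"az": 0},
  ],
)

```text
time: 9.9
tool_pos: [0.5609, -0.062, 0.0113]
ee_rot: [-3.139, 0.003, -2.999]
wrist_force: [0.1, -0.2, 1.4]
width: 0.0507
```

step_arm(
  steps=[
    {"jaw": 0.4,"tx": -0.004,"ty": 0,"tz": 0,"ax": 0,"ay": 0,"az": 0},
    {"jaw": 0.4,"tx": -0.008,"ty": 0,"tz": 0,"ax": 0,"ay": 0,"az": 0},
    {"jaw": 0.4,"tx": -0.008,"ty": 0,"tz": 0,"ax": 0,"ay": 0,"az": 0},
  ],
)

```text
time: 10.2
tool_pos: [0.5697, -0.0607, 0.0113]
ee_rot: [-3.139, 0.004, -2.999]
wrist_force: [-0.6, -0.8, 1.8]
width: 0.0512
```

step_arm(
  steps=[
    {"jaw": 0.4,"tx": -0.006,"ty": 0,"tz": 0,"ax": 0,"ay": 0,"az": 0},
    {"jaw": 0.4,"tx": -0.012,"ty": 0,"tz": 0,"ax": 0,"ay": 0,"az": 0},
    {"jaw": 0.4,"tx": -0.017,"ty": 0,"tz": 0,"ax": 0,"ay": 0,"az": 0},
    {"jaw": 0.4,"tx": -0.018,"ty": 0,"tz": 0,"ax": 0,"ay": 0,"az": 0},
    {"jaw": 0.4,"tx": -0.018,"ty": 0,"tz": 0,"ax": 0,"ay": 0,"az": 0},
  ],
)

```text
time: 10.7
tool_pos: [0.5882, -0.0581, 0.0114]
ee_rot: [-3.139, 0.005, -2.999]
wrist_force: [0.2, -0.2, 0.6]
width: 0.0512
```

step_arm(
  steps=[
    {"jaw": 0.4,"tx": -0.002,"ty": 0,"tz": 0,"ax": 0,"ay": 0,"az": 0},
    {"jaw": 0.4,"tx": -0.002,"ty": 0,"tz": 0,"ax": 0,"ay": 0,"az": 0},
  ],
)

```text
time: 10.9
tool_pos: [0.5904, -0.0577, 0.0113]
ee_rot: [-3.139, 0.005, -2.999]
wrist_force: [-2.2, -0.3, 3.8]
width: 0.0509
```

step_arm(
  steps=[
    {"jaw": 0.4,"tx": -0.002,"ty": 0,"tz": 0,"ax": 0,"ay": 0,"az": 0},
    {"jaw": 0.4,"tx": -0.002,"ty": 0,"tz": 0,"ax": 0,"ay": 0,"az": 0},
  ],
)

```text
time: 11.1
tool_pos: [0.5916, -0.0575, 0.0113]
ee_rot: [-3.14, 0.003, -2.999]
wrist_force: [-4.4, -0.8, 4.3]
width: 0.0508
```

step_arm(
  steps=[
    {"jaw": 0.4,"tx": -0.002,"ty": 0,"tz": 0,"ax": 0,"ay": 0,"az": 0},
    {"jaw": 0.4,"tx": -0.002,"ty": 0,"tz": 0,"ax": 0,"ay": 0,"az": 0},
    {"jaw": 0.4,"tx": -0.002,"ty": 0,"tz": 0,"ax": 0,"ay": 0,"az": 0},
  ],
)

```text
time: 11.4
tool_pos: [0.5917, -0.0575, 0.0113]
ee_rot: [-3.14, -0.001, -2.999]
wrist_force: [-7.3, -1.7, 7.0]
width: 0.0509
```

step_arm(
  steps=[
    {"jaw": 0.4,"tx": -0.002,"ty": 0,"tz": 0,"ax": 0,"ay": 0,"az": 0},
    {"jaw": 0.4,"tx": -0.002,"ty": 0,"tz": 0,"ax": 0,"ay": 0,"az": 0},
    {"jaw": 0.4,"tx": -0.002,"ty": 0,"tz": 0,"ax": 0,"ay": 0,"az": 0},
  ],
)

```text
time: 11.7
tool_pos: [0.5918, -0.0575, 0.0113]
ee_rot: [-3.14, -0.006, -2.999]
wrist_force: [-7.3, -0.6, 7.5]
width: 0.0509
```

The U-bolt has stalled against the stub at about 7 N. I'll release with a partial opening, to stay clear of the pivot pin, and lift.

step_arm(
  steps=[
    {"jaw": 0.7,"tx": 0,"ty": 0,"tz": 0,"ax": 0,"ay": 0,"az": 0},
    {"jaw": 0.7,"tx": 0,"ty": 0,"tz": 0,"ax": 0,"ay": 0,"az": 0},
    {"jaw": 0.7,"tx": 0,"ty": 0,"tz": 0,"ax": 0,"ay": 0,"az": 0},
    {"jaw": 0.7,"tx": 0,"ty": 0,"tz": -0.04,"ax": 0,"ay": 0,"az": 0},
    {"jaw": 0.7,"tx": 0,"ty": 0,"tz": -0.08,"ax": 0,"ay": 0,"az": 0},
    {"jaw": 0.7,"tx": 0,"ty": 0,"tz": -0.12,"ax": 0,"ay": 0,"az": 0.1},
    {"jaw": 0.7,"tx": 0,"ty": 0,"tz": -0.15,"ax": 0,"ay": 0,"az": 0.25},
    {"jaw": 0.7,"tx": 0,"ty": 0,"tz": -0.15,"ax": 0,"ay": 0,"az": 0.4},
  ],
)

```text
time: 12.5
tool_pos: [0.5962, -0.0576, 0.1679]
ee_rot: [-3.139, 0.008, 2.878]
wrist_force: [-0.5, 0.3, 0.1]
width: 0.0658
```

```bash
python3 - <<'E'
from h import *
print(get_obs()['joint_positions'].round(2))
P=[.6062,-.0555,.143]
k=fr(P,kp(2.05,.1,.16));print('knob',k);delta(k,2.0)
E
```

```text
[-0.19  0.2   1.33 -0.    1.6  -1.5 ]
knob [0.47404893 0.03267401 0.16      ]
t 12.5 pos [ 0.5962 -0.0576  0.1679] yaw 2.8784 F [-0.5  0.3  0.1] w 0.0658
  txyz [0.1414 0.0554 0.0067] axyz [0.0012 0.0084 0.8784]
```

step_arm(
  steps=[
    {"jaw": 0.5,"tx": 0.035,"ty": 0.014,"tz": 0,"ax": 0,"ay": 0.008,"az": 0.14},
    {"jaw": 0.5,"tx": 0.07,"ty": 0.028,"tz": 0,"ax": 0,"ay": 0.008,"az": 0.28},
    {"jaw": 0.4,"tx": 0.105,"ty": 0.042,"tz": 0,"ax": 0,"ay": 0.008,"az": 0.42},
    {"jaw": 0.4,"tx": 0.1414,"ty": 0.0554,"tz": 0,"ax": 0,"ay": 0.008,"az": 0.56},
    {"jaw": 0.4,"tx": 0.1414,"ty": 0.0554,"tz": 0,"ax": 0,"ay": 0.008,"az": 0.7},
    {"jaw": 0.4,"tx": 0.1414,"ty": 0.0554,"tz": 0,"ax": 0,"ay": 0.008,"az": 0.84},
    {"jaw": 0.4,"tx": 0.1414,"ty": 0.0554,"tz": 0,"ax": 0,"ay": 0.008,"az": 0.98},
    {"jaw": 0.4,"tx": 0.1414,"ty": 0.0554,"tz": 0,"ax": 0,"ay": 0.008,"az": 1.12},
  ],
)

```text
time: 13.3
tool_pos: [0.4744, 0.033, 0.1667]
ee_rot: [3.138, -0.001, 1.753]
wrist_force: [1.6, 0.2, 0.8]
width: 0.0377
```

step_arm(
  steps=[
    {"jaw": 0.4,"tx": 0,"ty": 0,"tz": 0,"ax": 0,"ay": 0,"az": 0.14},
    {"jaw": 0.4,"tx": 0,"ty": 0,"tz": 0,"ax": 0,"ay": 0,"az": 0.28},
    {"jaw": 0.4,"tx": 0,"ty": 0,"tz": 0,"ax": 0,"ay": 0,"az": 0.42},
    {"jaw": 0.4,"tx": 0,"ty": 0,"tz": 0,"ax": 0,"ay": 0,"az": 0.56},
    {"jaw": 0.4,"tx": 0,"ty": 0,"tz": 0,"ax": 0,"ay": 0,"az": 0.7},
    {"jaw": 0.4,"tx": 0,"ty": 0,"tz": 0,"ax": 0,"ay": 0,"az": 0.84},
    {"jaw": 0.4,"tx": 0,"ty": 0,"tz": 0,"ax": 0,"ay": 0,"az": 0.98},
    {"jaw": 0.4,"tx": 0,"ty": 0,"tz": 0,"ax": 0,"ay": 0,"az": 1.12},
  ],
)

```text
time: 14.1
tool_pos: [0.4748, 0.0333, 0.1666]
ee_rot: [3.141, -0.004, 0.628]
wrist_force: [-0.4, -0.4, -0.3]
width: 0.0376
```

```bash
python3 - <<'E'
from h import *
print(get_obs()['joint_positions'].round(2))
P=[.6062,-.0555,.143]
k=fr(P,kp(2.05,.1,.16));delta(k,np.pi/2-2.05+.143)
E
```

```text
[-0.05 -0.07  1.62  0.    1.59  0.89]
t 14.1 pos [0.4748 0.0333 0.1666] yaw 0.6275 F [-0.4 -0.4 -0.3] w 0.0376
  txyz [-0.001   0.      0.0066] axyz [-0.0012 -0.0045  0.9637]
```

step_arm(
  steps=[
    {"jaw": 0.4,"tx": -0.001,"ty": 0,"tz": 0,"ax": 0,"ay": -0.004,"az": 0.14},
    {"jaw": 0.4,"tx": -0.001,"ty": 0,"tz": 0,"ax": 0,"ay": -0.004,"az": 0.28},
    {"jaw": 0.4,"tx": -0.001,"ty": 0,"tz": 0,"ax": 0,"ay": -0.004,"az": 0.42},
    {"jaw": 0.4,"tx": -0.001,"ty": 0,"tz": 0,"ax": 0,"ay": -0.004,"az": 0.56},
    {"jaw": 0.4,"tx": -0.001,"ty": 0,"tz": 0.02,"ax": 0,"ay": -0.004,"az": 0.7},
    {"jaw": 0.4,"tx": -0.001,"ty": 0,"tz": 0.05,"ax": 0,"ay": -0.004,"az": 0.84},
    {"jaw": 0.4,"tx": -0.001,"ty": 0,"tz": 0.09,"ax": 0,"ay": -0.004,"az": 0.9637},
    {"jaw": 0.4,"tx": -0.001,"ty": 0,"tz": 0.1,"ax": 0,"ay": -0.004,"az": 0.9637},
  ],
)

```text
time: 14.9
tool_pos: [0.4713, 0.0331, 0.0621]
ee_rot: [3.141, 0.008, -0.336]
wrist_force: [-0.0, -0.3, -0.3]
width: 0.0376
```

```bash
python3 - <<'E'
from h import *
P=[.6062,-.0555,.143]
k=fr(P,kp(2.05,.1,.03));delta(k,np.pi/2-2.05+.143)
E
```

```text
t 14.9 pos [0.4713 0.0331 0.0621] yaw -0.3359 F [-0.  -0.3 -0.3] w 0.0376
  txyz [ 0.003  -0.0005  0.032 ] axyz [0.0008 0.0079 0.0003]
```

step_arm(
  steps=[
    {"jaw": 0.4,"tx": 0.003,"ty": -0.0005,"tz": 0.015,"ax": 0,"ay": 0.008,"az": 0},
    {"jaw": 0.4,"tx": 0.003,"ty": -0.0005,"tz": 0.03,"ax": 0,"ay": 0.008,"az": 0},
    {"jaw": 0.4,"tx": 0.003,"ty": -0.0005,"tz": 0.032,"ax": 0,"ay": 0.008,"az": 0},
    {"jaw": 0.3,"tx": 0.003,"ty": -0.0005,"tz": 0.032,"ax": 0,"ay": 0.008,"az": 0},
    {"jaw": 0.17,"tx": 0.003,"ty": -0.0005,"tz": 0.032,"ax": 0,"ay": 0.008,"az": 0},
    {"jaw": 0.17,"tx": 0.003,"ty": -0.0005,"tz": 0.032,"ax": 0,"ay": 0.008,"az": 0},
    {"jaw": 0.17,"tx": 0.003,"ty": -0.0005,"tz": 0.032,"ax": 0,"ay": 0.008,"az": 0},
  ],
)

```text
time: 15.6
tool_pos: [0.4748, 0.0327, 0.031]
ee_rot: [3.141, -0.002, -0.336]
wrist_force: [-0.6, -0.0, 0.6]
width: 0.0159
```

```bash
cat > arc.py <<'E'
from h import *
import sys
P=[.6062,-.0555,.143]
o=get_obs();A=R.from_euler('xyz',o['ee_rot'])
print(o['time'],o['tool_pos'].round(4),o['ee_rot'].round(3),o['wrist_force'].round(1),o['width'].round(4))
for a in map(float,sys.argv[1:]):
    k=fr(P,kp(a,.1,.03));B=R.from_euler('xyz',[np.pi,0,np.pi/2-a+P[2]])
    print(a,A.inv().apply(k-o['tool_pos']).round(4),(A.inv()*B).as_rotvec().round(3))
E
python3 arc.py 2.05 1.95 1.85 1.75 1.65 1.55 1.45 1.35 1.25
python3 - <<'E'
from h import *
crop('s3','side',220,220,150,110,5)
E
```

```text
Traceback (most recent call last):
  File "arc.py", line 5, in <module>
    print(o['time'],o['tool_pos'].round(4),o['ee_rot'].round(3),o['wrist_force'].round(1),o['width'].round(4))
                                                                                          ^^^^^^^^^^^^^^^^
AttributeError: 'float' object has no attribute 'round'
```

View pics/s3.png

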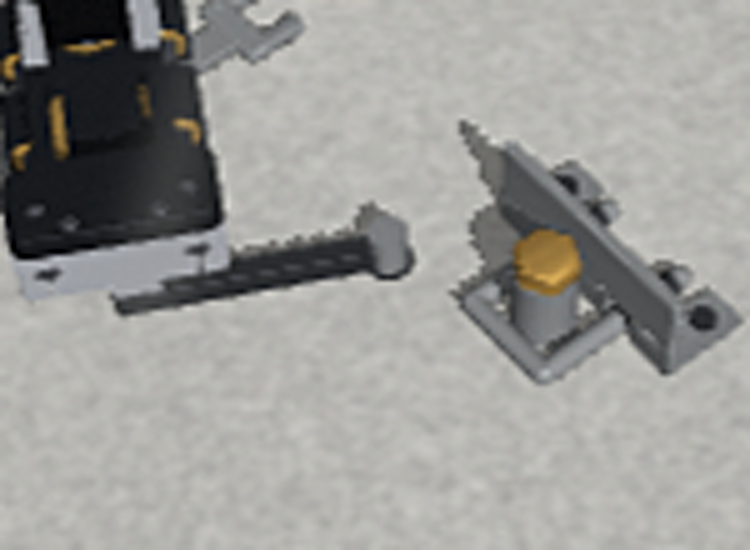

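The U-bolt is home: its back bar (crop (510,335)) is against the stub and both tips show behind the plate at (600,208) and (678,270). The keeper bar end is under the gripper. Now I'll swing it along the arc.

```bash
sed -i "s/o\['width'\].round(4)/round(o['width'],4)/" arc.py; python3 arc.py 1.92 1.79 1.66 1.53 1.4 1.27 1.14 1.01
```

```text
15.65 [0.4746 0.0327 0.0308] [ 3.141e+00 -2.000e-03 -3.360e-01] [1.  0.  0.7] 0.0159
1.92 [0.0003 0.0131 0.0008] [ 0.    -0.002 -0.129]
1.79 [0.0028 0.0259 0.0008] [ 0.001 -0.002 -0.259]
1.66 [0.0069 0.0382 0.0008] [ 0.001 -0.001 -0.389]
1.53 [0.0126 0.0499 0.0008] [ 0.001 -0.001 -0.519]
1.4 [0.0198 0.0607 0.0009] [ 0.001 -0.001 -0.649]
1.27 [0.0283 0.0705 0.0009] [ 0.001 -0.001 -0.779]
1.14 [0.038  0.0791 0.0009] [ 0.001 -0.001 -0.909]
1.01 [0.0488 0.0864 0.0009] [ 1.000e-03 -1.000e-03 -1.039e+00]
```

step_arm(
  steps=[
    {"jaw": 0.17,"tx": 0.0003,"ty": 0.0131,"tz": 0.0008,"ax": 0,"ay": 0,"az": -0.129},
    {"jaw": 0.17,"tx": 0.0028,"ty": 0.0259,"tz": 0.0008,"ax": 0,"ay": 0,"az": -0.259},
    {"jaw": 0.17,"tx": 0.0069,"ty": 0.0382,"tz": 0.0008,"ax": 0,"ay": 0,"az": -0.389},
    {"jaw": 0.17,"tx": 0.0126,"ty": 0.0499,"tz": 0.0008,"ax": 0,"ay": 0,"az": -0.519},
    {"jaw": 0.17,"tx": 0.0198,"ty": 0.0607,"tz": 0.0008,"ax": 0,"ay": 0,"az": -0.649},
    {"jaw": 0.17,"tx": 0.0283,"ty": 0.0705,"tz": 0.0008,"ax": 0,"ay": 0,"az": -0.779},
    {"jaw": 0.17,"tx": 0.038,"ty": 0.0791,"tz": 0.0008,"ax": 0,"ay": 0,"az": -0.909},
    {"jaw": 0.17,"tx": 0.0488,"ty": 0.0864,"tz": 0.0008,"ax": 0,"ay": 0,"az": -1.039},
  ],
)

```text
time: 16.45
tool_pos: [0.4922, -0.0653, 0.0303]
ee_rot: [3.141, -0.001, 0.709]
wrist_force: [-0.8, 1.6, 0.1]
width: 0.0162
```

```bash
python3 arc.py 0.9 0.78 0.66 0.54 0.42 0.3 0.2 0.12
```

```text
16.45 [ 0.4922 -0.0653  0.0303] [ 3.141e+00 -1.000e-03  7.090e-01] [-0.8  1.6  0.1] 0.0162
0.9 [0.0007 0.0108 0.0003] [ 0.001 -0.001 -0.105]
0.78 [0.0027 0.0226 0.0003] [ 0.001 -0.    -0.225]
0.66 [0.0061 0.0341 0.0004] [ 0.001 -0.    -0.345]
0.54 [0.0108 0.0451 0.0004] [ 0.001 -0.    -0.465]
0.42 [0.0168 0.0555 0.0004] [ 0.001 -0.    -0.585]
0.3 [0.024  0.0651 0.0004] [ 0.001 -0.    -0.705]
0.2 [0.0309 0.0724 0.0004] [ 0.001 -0.    -0.805]
0.12 [0.0369 0.0777 0.0004] [ 0.001 -0.    -0.885]
```

step_arm(
  steps=[
    {"jaw": 0.17,"tx": 0.0007,"ty": 0.0108,"tz": 0.0003,"ax": 0,"ay": 0,"az": -0.105},
    {"jaw": 0.17,"tx": 0.0027,"ty": 0.0226,"tz": 0.0003,"ax": 0,"ay": 0,"az": -0.225},
    {"jaw": 0.17,"tx": 0.0061,"ty": 0.0341,"tz": 0.0003,"ax": 0,"ay": 0,"az": -0.345},
    {"jaw": 0.17,"tx": 0.0108,"ty": 0.0451,"tz": 0.0003,"ax": 0,"ay": 0,"az": -0.465},
    {"jaw": 0.17,"tx": 0.0168,"ty": 0.0555,"tz": 0.0003,"ax": 0,"ay": 0,"az": -0.585},
    {"jaw": 0.17,"tx": 0.024,"ty": 0.0651,"tz": 0.0003,"ax": 0,"ay": 0,"az": -0.705},
    {"jaw": 0.17,"tx": 0.0309,"ty": 0.0724,"tz": 0.0003,"ax": 0,"ay": 0,"az": -0.805},
    {"jaw": 0.17,"tx": 0.0369,"ty": 0.0777,"tz": 0.0003,"ax": 0,"ay": 0,"az": -0.885},
  ],
)

```text
time: 17.25
tool_pos: [0.5711, -0.1005, 0.0301]
ee_rot: [3.141, 0.001, 1.597]
wrist_force: [-0.3, 0.2, -0.0]
width: 0.0158
```

```bash
python3 arc.py .06 0.0 -.02 -.04
```

```text
17.25 [ 0.5711 -0.1005  0.0301] [3.141e+00 1.000e-03 1.597e+00] [-0.3  0.2 -0. ] 0.0158
0.06 [0.0004 0.0057 0.0001] [ 0.001  0.001 -0.057]
0.0 [0.0009 0.0116 0.0001] [ 0.001  0.001 -0.117]
-0.02 [0.0012 0.0136 0.0001] [ 0.001  0.001 -0.137]
-0.04 [0.0015 0.0156 0.0001] [ 0.001  0.001 -0.157]
```

step_arm(
  steps=[
    {"jaw": 0.17,"tx": 0.0004,"ty": 0.0057,"tz": 0,"ax": 0,"ay": 0,"az": -0.057},
    {"jaw": 0.17,"tx": 0.0009,"ty": 0.0116,"tz": 0,"ax": 0,"ay": 0,"az": -0.117},
    {"jaw": 0.17,"tx": 0.0009,"ty": 0.0116,"tz": 0,"ax": 0,"ay": 0,"az": -0.117},
  ],
)

```text
time: 17.55
tool_pos: [0.5831, -0.0994, 0.0302]
ee_rot: [3.141, 0.001, 1.714]
wrist_force: [1.3, 0.9, 0.1]
width: 0.0162
```

step_arm(
  steps=[
    {"jaw": 0.17,"tx": 0,"ty": 0.002,"tz": 0,"ax": 0,"ay": 0,"az": 0},
    {"jaw": 0.17,"tx": 0,"ty": 0.002,"tz": 0,"ax": 0,"ay": 0,"az": 0},
  ],
)

```text
time: 17.75
tool_pos: [0.5835, -0.0992, 0.03]
ee_rot: [-3.139, 0.0, 1.714]
wrist_force: [-4.1, -1.1, 1.9]
width: 0.0161
```

step_arm(
  steps=[
    {"jaw": 0.17,"tx": 0,"ty": 0.002,"tz": 0,"ax": 0,"ay": 0,"az": 0},
    {"jaw": 0.17,"tx": 0,"ty": 0.002,"tz": 0,"ax": 0,"ay": 0,"az": 0},
  ],
)

```text
time: 17.95
tool_pos: [0.5836, -0.0993, 0.0299]
ee_rot: [-3.134, 0.0, 1.713]
wrist_force: [-5.9, -1.6, 3.3]
width: 0.016
```

The bar is at a hard stop (6 N, no motion). I'll centre the gap, open, lift straight up and move aside to check.

step_arm(
  steps=[
    {"jaw": 0.2,"tx": 0,"ty": -0.0015,"tz": 0,"ax": 0,"ay": 0,"az": 0},
    {"jaw": 0.35,"tx": 0,"ty": -0.0015,"tz": 0,"ax": 0,"ay": 0,"az": 0},
    {"jaw": 0.35,"tx": 0,"ty": -0.0015,"tz": 0,"ax": 0,"ay": 0,"az": 0},
    {"jaw": 0.35,"tx": 0,"ty": -0.0015,"tz": -0.03,"ax": 0,"ay": 0,"az": 0},
    {"jaw": 0.35,"tx": 0,"ty": -0.0015,"tz": -0.07,"ax": 0,"ay": 0,"az": 0},
    {"jaw": 0.35,"tx": 0,"ty": -0.0015,"tz": -0.12,"ax": 0,"ay": 0,"az": 0},
    {"jaw": 0.35,"tx": 0,"ty": -0.0015,"tz": -0.16,"ax": 0,"ay": 0,"az": 0},
    {"jaw": 0.35,"tx": 0,"ty": -0.0015,"tz": -0.16,"ax": 0,"ay": 0,"az": 0},
  ],
)

```text
time: 18.75
tool_pos: [0.5872, -0.1001, 0.1987]
ee_rot: [3.134, 0.006, 1.713]
wrist_force: [-0.1, -0.3, 0.3]
width: 0.0328
```

```bash
python3 - <<'E'
from h import *
delta((.42,.17,.19),1.71)
E
```

```text
t 18.75 pos [ 0.5872 -0.1001  0.1987] yaw 1.713 F [-0.1 -0.3  0.3] w 0.0328
  txyz [ 0.2911 -0.1273  0.0059] axyz [0.0078 0.0062 0.003 ]
```

step_arm(
  steps=[
    {"jaw": 0.35,"tx": 0.2911,"ty": -0.1273,"tz": 0,"ax": 0,"ay": 0,"az": 0},
    {"jaw": 0.35,"tx": 0.2911,"ty": -0.1273,"tz": 0,"ax": 0,"ay": 0,"az": 0},
    {"jaw": 0.35,"tx": 0.2911,"ty": -0.1273,"tz": 0,"ax": 0,"ay": 0,"az": 0},
    {"jaw": 0.35,"tx": 0.2911,"ty": -0.1273,"tz": 0,"ax": 0,"ay": 0,"az": 0},
    {"jaw": 0.35,"tx": 0.2911,"ty": -0.1273,"tz": 0,"ax": 0,"ay": 0,"az": 0},
    {"jaw": 0.35,"tx": 0.2911,"ty": -0.1273,"tz": 0,"ax": 0,"ay": 0,"az": 0},
    {"jaw": 0.35,"tx": 0.2911,"ty": -0.1273,"tz": 0,"ax": 0,"ay": 0,"az": 0},
    {"jaw": 0.35,"tx": 0.2911,"ty": -0.1273,"tz": 0,"ax": 0,"ay": 0,"az": 0},
  ],
)

```text
time: 19.55
tool_pos: [0.4187, 0.1719, 0.1954]
ee_rot: [3.134, 0.006, 1.718]
wrist_force: [0.6, -0.2, -0.5]
width: 0.0328
```

```bash
python3 - <<'E'
from h import *
crop('s4','side',280,235,100,75,8)
crop('t4','top',300,205,80,60,10)
for n in('side','top'):
  for q in('beaker','canister','carton','burner'): print(n,q,[(round(s['confidence'],2),[int(v) for v in s['rect']]) for s in silhouettes(n,q)][:1])
E
```

```text
side beaker [(0.66, [417, 299, 488, 377])]
side canister [(0.66, [221, 149, 249, 199])]
side carton [(0.48, [313, 260, 358, 291])]
side burner [(0.72, [271, 159, 306, 218])]
top beaker [(0.55, [410, 177, 454, 220])]
top canister [(0.69, [194, 238, 226, 268])]
top carton [(0.72, [467, 197, 505, 231])]
top burner [(0.65, [238, 212, 268, 241])]
```

View pics/s4.png

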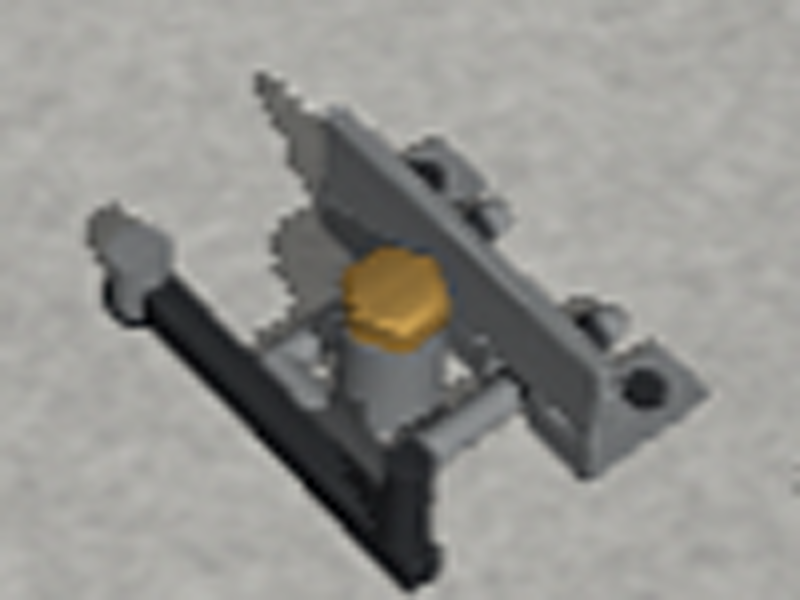

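View pics/t4.png

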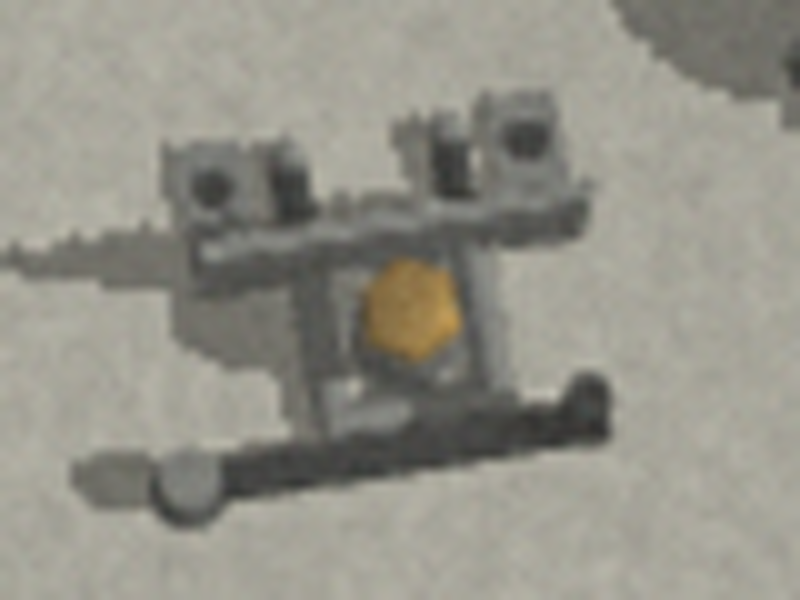

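The keeper bar lies across the back of the U-bolt, parallel to the plate: top crop, pivot (190,480) to knob (588,395). Both leg tips are behind the plate at (292,165) and (450,140), and the bystanders haven't moved. I'll hand it in.

```bash
python3 -c "
from bench import *
print(close_job())"
```

```text
the job is handed in; nothing more can be done
None
```

I slid the larger U-bolt round the capped stub and through both plate holes until it stopped against the stub. I then swung the keeper bar shut to its stop, released it, moved the arm clear and handed the job in at about 20 s. `close_job()` gives no verdict.

- **U-bolt:** it stopped moving at about 7 N. The last pictures show its back bar at the stub and both leg ends out behind the plate.
- **Keeper:** it stopped moving at about 6 N. The pictures show it right behind the back bar and about parallel to the plate, but I did not measure its final angle.
- **Bystanders:** in the top picture all four are within about 4 px of where they started. The side picture agrees for the beaker, canister and burner. There the carton search wrongly picked the bracket area (confidence 0.48), so only the top view confirms the carton.
- **Disagreement:** before insertion, the camera estimates of the U-bolt's sideways position against the post differed by up to about 8 mm at the back bar and 3 mm at the leg ends. I settled it by touching the stub on both sides and centring between, about 0.8 mm from plan.

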